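Hang the marking template in the bench tool cabinet

TASK

Swing the cabinet's dust cover fully aside on its pin, then take the standing wooden template that has a rectangular window cut through it, lower it through the opening in the cabinet's top and hang it by its window on the hook inside. Let nothing touch the frame round the opening, leave the plain template and the glue bottle undisturbed, and leave the cover open and the template hanging still on the hook.

Things in the scene. Friction and masses are not known exactly. Their poses are not given: they have to be found in the camera images.
- cover (a joint): Angle of the dark wooden dust cover (225 x 120 x 8 mm, underside 4 mm above the cabinet's top), turning level on one upright pin: 0 = over the opening, growing clockwise seen from above, stop at 1.75 rad. Starts between 0 and 0.3; light friction (0.1 N m), stays where left. From 1.4 on the opening is clear and the cover sticks out 0.22 m over the cabinet's left (+y) side.
- cover_handle (a point): Grip point on the cover's upright round wooden peg handle (24 mm diameter, 48 mm tall): on its axis, 25 mm above the cover's upper face, 23 mm below the peg's top. It lies 143 mm from the pin's axis.
- cover_pin (a point): On the upright pin about which the cover turns, at the cover's upper face, near the far left corner of the cabinet top.
- opening (a point): Centre of the rectangular opening in the cabinet's top, at the frame's upper face, 170 mm above the bench. The opening measures 190 mm along its x by 90 mm along its y. Axes are the cabinet's (z up); the hook inside points along +x.
- hook_seat (a point): Where the template is to hang: on the upper line of the hook's level round steel bar (10 mm thick), 30 mm on the -x side of the opening's centre and 60 mm below the frame's upper face. Same axes as the opening. The bar comes out of the cabinet's -x wall, runs along +x under the opening's middle line and turns up by 6 mm at its free end.
- hook_tip (a point): Free end of the hook, on the upper line of the level bar below the upturned end: 34 mm on the +x side of the seat. The hook ends 5 mm farther on in +x, and the upturned end stands 6 mm above this point; the bar's underside is 10 mm below it. Same axes.
- template_center (a point): Centre, half-way up, of the windowed template to be hung: an upright wooden plate 12 mm thick (x), 60 mm wide (y), 140 mm tall (z) on a foot 34 mm (x) by 60 mm (y) by 20 mm tall. The window goes through along x: 34 mm wide, 28 mm high, from 62 to 90 mm above the underside; above it 50 mm of solid plate to grip across its thickness. Same from both sides.
- template_eye (a point): Middle of the upper edge of the template's window, mid-thickness, 90 mm above its underside and 50 mm below its top; it is this edge that rests on the hook. Same axes as the template.
- blank_center (a point): Centre, half-way up, of the plain template, without a window: 115 mm tall, 60 mm wide, same foot. To be left alone.
- glue_center (a point): Centre, half-way up, of the white glue bottle, 54 mm in diameter, 150 mm tall, standing. To be left alone.
- frame: The frame not to be touched: the cabinet's whole pale wooden top round the opening, 18 mm thick, 33 mm wide at the x ends, 40 mm at the y sides. Origin on the bench under the opening's centre. The cabinet below is a fixed plywood box 256 x 170 x 170 mm with a clear panel on its +x side; inner floor 12 mm above the bench.
- hook: The hook inside the cabinet. Origin on the bench under the opening's centre, same axes.
- template: The windowed template as a whole, 0.14 to 0.28 kg; origin at the centre of its underside, z up.
Not all that is in view belongs to the job. Leave any purple look-alike of the template alone.

How it is judged (in metres and radians):
On the way, in this order (a step that is already met when the one before it is completed fails the run):
1. the cover is swung aside, clear of the opening (value of joint cover above 1.4 rad), for 0.2 s.
2. the windowed template's weight rests on the hook by its window (x of template_eye in the frame of hook_seat between -0.06 and 0.032 m and y of template_eye in the frame of hook_seat between -0.015 and 0.015 m and z of template_eye in the frame of hook_seat between -0.006 and 0.006 m and contact force between hook and template above 0.4 N and angle between template_center's own z axis and vertical below 0.3 rad), for 0.2 s.
At the end, for the whole second after the job is handed in: The cover stands at 1.4 rad or more; the windowed template hangs at rest on the hook, its window's upper edge on the level part of the bar (within 60 mm to the wall side and 32 mm to the tip side of the seat, 15 mm sideways, 6 mm in height), tilted less than 0.3 rad (all of step 2 and value of joint cover above 1.4 rad and linear speed of template below 0.03 m/s); the robot touches nothing.
It fails at once if the frame round the opening is touched (contact force between frame and anything else above 0.5 N).
It fails at once if the plain template is disturbed (moved more than 20 mm) (distance of blank_center from where it was at the start of the episode above 0.02 m).
It fails at once if the glue bottle is disturbed (moved more than 20 mm) (distance of glue_center from where it was at the start of the episode above 0.02 m).
It also fails if it takes over 67 s, if anything falls off the work surface, if the arm or the gripper's body presses on something with over 40 N, if the wrist force passes 120 N, or if a joint passes its speed limit or range.

ROBOT

A 6-joint arm with a two-finger parallel gripper is mounted at the origin on the work surface. World frame = base frame: x ahead of the robot, y to its left, z up, the work surface at z = 0. Lengths are in m, angles in degrees, forces in N, time in s.
With the tool pointing down it reaches from about 0.4 to 0.925 m from the base axis. Payload 12.5 kg.
Tool frame: the origin (TCP) lies at the very end of the fingers, on their centre line; the grasp point (between the pads) lies 19 mm behind it; z points along the fingers, x is the direction in which the jaws open and shut, and the axes are right-handed (so a half turn about z gives the same grasp; the last joint's range is limited). The gripper opens to 95 mm and grips with 3 to 60 N. Pads are 20 mm wide; open, the fingers measure 119 mm over their backs; the gripper's body (75 mm by 180 mm) begins 59 mm behind the grasp point.
Start: joints at [-77.957, 28.126, 89.318, -0, 62.55, -6.05], TCP at [0.194, -0.594, 0.215] pointing down, gripper open.
Joint ranges: [-177.58, 177.58], [-47.91, 125.51], [2.72, 160], [-65.01, 245.01], [3.68, 167.84], [-153.87, 153.87]. Speed limits (degrees/s): [127.2, 127.2, 159.86, 180, 180, 180].

INTERFACE

Orientations are given as a 3x3 rotation matrix whose columns are the frame's x, y, z axes.
In Python, from plant import get_obs, snapshot, sign_off gives the robot as it stands.
- The arm moves only by the tool play_rows, never from a script. Its argument "targets" is a list of rows, each a list of 3 entries, a list of its own where there are three numbers: the shift along the tool's x, y, z in m, then the turn about the tool's z in degrees, then the gripper's target within -1 to 1 (shut at 1, half-way at 0, fully open at -1). A call has exactly 10 rows; each row shifts and turns the pose as measured when the row begins, along the tool's axes as they then stand; what a row does not reach is not made up. A row lasts 1/12 s, in which the tool goes at most 41.7 mm and 7.16 degrees, less where a joint would pass 70% of its speed; a pose out of reach is approached as far as the arm can. A call with a gripper value outside its range is refused whole. The fingers move at their own pace and stop on an object; "force" is the grip in N (left out, the last holds). Time passes only in rows, so rows that do not move let the fingers close, or fill a call up. It gives the time, the measured TCP pose, the force and the opening at its end, in the units of the state.
- get_obs(): the state, without advancing time (a new reading comes with each control period).
- snapshot(name): name is "scene" or "top" or "wrist"; returns a dict with "image" (420x560x3 uint8, blue, green, red), "K" (3x3 intrinsics, pixels), "R" (3x3) and "t" (3): a world point X has camera coordinates R X + t; the wrist camera has in their place "hand_eye" (4x4, takes a point from camera to tool coordinates, whose origin is the TCP and whose axes are the tool frame's). Camera axes: x right, y down, z forward; pixel columns grow to the right and rows downward; lengths in m; the calibration is good to about 2 mm. A picture is of the moment at which its call begins: read the wrist's pose just before it. There is no depth.
- sign_off(): hands the job in, once; it reports no verdict.
The state is a dict: "t": time; "joints": joint angles; "dq": joint speeds; "joint_efforts": joint torques, N m; "eef_pos": TCP position; "tool_rot": TCP orientation; "ft_force": force on the tool from outside, world axes, zero at the start; "wrist_torque": the same for the moment, N m; "grip_width": finger opening in m.
Only numpy, scipy, OpenCV 4.12 (cv2) and the standard library are available. Lean on these libraries where they do the work, as an engineer would, in place of code of your own. Each camera call takes 0.05 s, during which the arm holds its last target. There are 200 camera calls.

## Working session

There is one attempt and no reset: what is moved stays moved. The work goes in short steps, Python scripts to look and compute and a tool call to move; the robot and the scene stay as the last step left them, time stands still between calls to the robot, and variables do not carry over. Pictures are saved under pics/ and viewed, about 8 in all and at most 12, crops included, and the job is handed in when it is done.

Besides the shell and the picture viewer there is one more tool, called after "Request:" by a JSON object that holds its "method" and its "body", one argument or row to a line. play_rows: Moves the arm, as the interface text tells. Its arguments: {"type":"object","properties":{"targets":{"type":"array"},"force":{"type":"number"}},"required":["targets"]}

```bash
mkdir -p pics; ls; python3 - <<'E'
from plant import *
import cv2,numpy as np
o=get_obs();print(o)
for n in("scene","top"):
    s=snapshot(n);cv2.imwrite(f"pics/{n}0.png",s["image"]);print(n,s["K"],s["R"],s["t"])
    np.savez(f"pics/{n}0.npz",**{k:np.array(v) for k,v in s.items()})
print(get_obs()["t"])
E
```

```text
pics
{'t': 0.0, 'joints': array([-7.79547689e+01,  2.81644125e+01,  8.93500996e+01,  5.40067522e-04,
        6.25471458e+01, -6.04970228e+00]), 'dq': array([ 0.03582913,  0.06211787,  0.02040111, -0.04454462, -0.0954869 ,
        0.01844928]), 'joint_efforts': array([ 9.54511706e-04, -6.12640285e+01, -2.58178854e+01,  6.92378869e-02,
        4.82811104e-02, -1.16517635e-04]), 'eef_pos': array([ 0.19410266, -0.5938499 ,  0.21405902]), 'tool_rot': array([[ 3.10588125e-01, -9.50544565e-01, -2.16391389e-04],
       [-9.50543988e-01, -3.10588176e-01,  1.05418644e-03],
       [-1.06925980e-03, -1.21728255e-04, -9.99999421e-01]]), 'ft_force': array([ 0.33293399, -0.31461188,  0.2785537 ]), 'wrist_torque': array([-0.03406955, -0.02113522,  0.00212485]), 'grip_width': 0.0944132737223779}
scene [[442.08187325   0.         285.25742519]
 [  0.         442.08187325 209.77889936]
 [  0.           0.           1.        ]] [[ 0.44916946  0.89328304 -0.01709392]
 [ 0.68570236 -0.35693083 -0.63436004]
 [-0.57276441  0.27321382 -0.77284872]] [-0.09508158 -0.27739161  1.61524516]
top [[438.37631894   0.         281.37695629]
 [  0.         438.37631894 202.28669146]
 [  0.           0.           1.        ]] [[-0.00989566 -0.99970249  0.02229386]
 [-0.9987935   0.00880931 -0.04831083]
 [ 0.04810006 -0.02274503 -0.99858352]] [-0.15501243  0.47207342  1.21527173]
0.1
```

View pics/scene0.png

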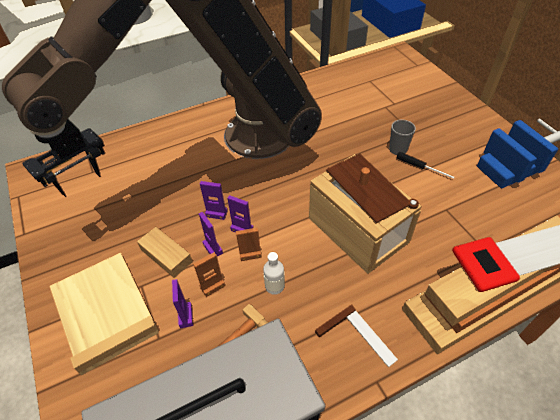

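View pics/top0.png

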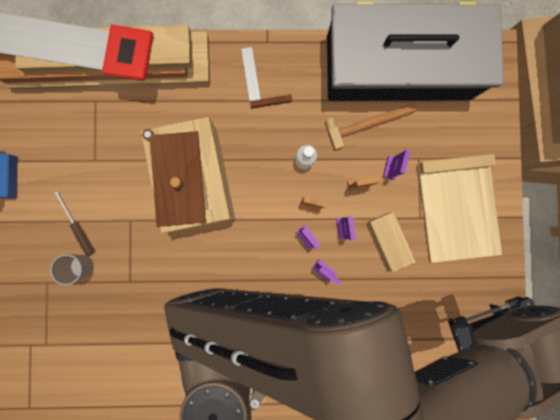

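Scene view: the wooden windowed template is near (209,273), the plain one near (249,243), the bottle at (273,273) and the cabinet at (365,205). In the top view these are at (365,183), (313,203), (306,157) and (188,175). Next, enlarged crops.

```bash
python3 - <<'E'
import cv2,numpy as np
t=cv2.imread("pics/top0.png");s=cv2.imread("pics/scene0.png")
def c(im,x,y,w,h,f): return cv2.resize(im[y:y+h,x:x+w],None,fx=f,fy=f,interpolation=cv2.INTER_CUBIC)
a=c(t,140,115,100,125,4) # 400x500... 
b=c(t,290,145,100,75,4)
d=c(s,180,225,100,75,4)
e=np.zeros((600,800,3),np.uint8)
e[:500,:400]=a;e[:300,400:]=b;e[300:600,400:]=d
cv2.imwrite("pics/m1.png",e)
cv2.imwrite("pics/m2.png",c(s,300,145,130,130,4.6))
E
```

```text
(no output)
```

View pics/m1.png

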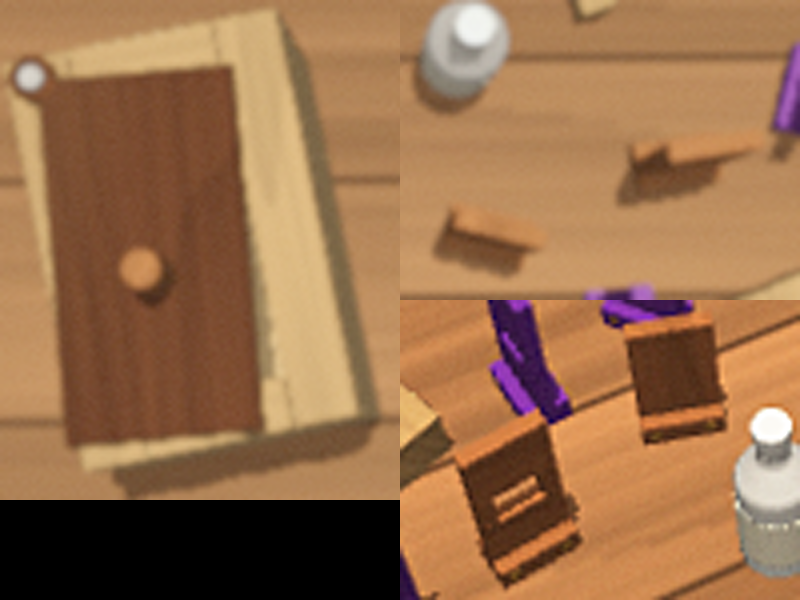

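View pics/m2.png

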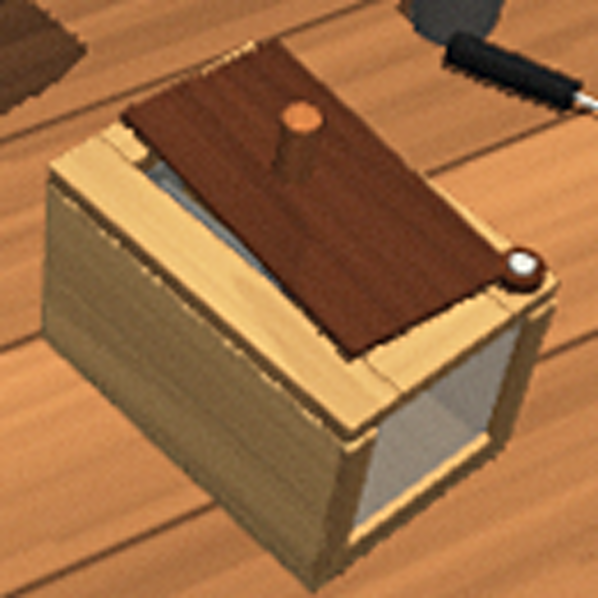

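```bash
cat > h.py <<'E'
import numpy as np,cv2
def cam(n,tag="0"): return np.load(f"pics/{n}{tag}.npz")
def ray(s,p,z):
    R,t,K=s["R"],s["t"],s["K"]; c=-R.T@t; d=R.T@np.linalg.solve(K,[p[0],p[1],1.]); return c+d*(z-c[2])/d[2]
def proj(s,X):
    x=s["K"]@(s["R"]@np.asarray(X)+s["t"]); return x[:2]/x[2]
E
python3 - <<'E'
from h import *
np.set_printoptions(precision=4,suppress=True)
T=cam("top");S=cam("scene")
m=lambda x,y,ox,oy,f:((x+.5)/f-.5+ox,(y+.5)/f-.5+oy)
A=lambda x,y:m(x,y,140,115,4)
B=lambda x,y:m(x-400,y,290,145,4)
D=lambda x,y:m(x-400,y-300,180,225,4)
C=lambda x,y:m(x,y,300,145,4.6)
ct=[ray(T,A(*p),.17) for p in[(275,10),(365,420),(85,468),(10,72)]]
cs=[ray(S,C(*p),.17) for p in[(348,435),(52,165),(555,280)]]
print("top corners FR NR NL FL\n",np.array(ct),"\nscene FR NR FL\n",np.array(cs))
print([np.linalg.norm(ct[i]-ct[i-1]) for i in range(4)],np.linalg.norm(cs[0]-cs[1]),np.linalg.norm(cs[0]-cs[2]))
print("pin",ray(T,A(30,76),.19),ray(S,C(522,264),.19))
print("peg top",ray(T,A(142,268),.23),ray(S,C(303,116),.23))
print("templ top T",[ray(T,B(*p),.14) for p in[(668,155),(760,143)]])
print("templ top S",[ray(S,D(*p),.14) for p in[(457,458),(542,416)]])
print("foot S",[ray(S,D(*p),.0) for p in[(505,585),(580,540)]])
print("foot top S",[ray(S,D(*p),.02) for p in[(495,570),(575,525)]])
print("blank T",[ray(T,B(*p),.115) for p in[(455,213),(543,243)]], "S",[ray(S,D(*p),.115) for p in[(627,330),(715,318)]])
print("glue",ray(T,B(475,28),.15),ray(S,D(770,425),.15))
E
```

```text
top corners FR NR NL FL
 [[ 0.6742  0.0215  0.17  ]
 [ 0.4219 -0.0325  0.17  ]
 [ 0.3945  0.1367  0.17  ]
 [ 0.6366  0.183   0.17  ]] 
scene FR NR FL
 [[ 0.6786  0.0193  0.17  ]
 [ 0.4292 -0.0262  0.17  ]
 [ 0.642   0.1858  0.17  ]]
[np.float64(0.1658260827730699), np.float64(0.2580068731923246), np.float64(0.17141038081511964), np.float64(0.2464810202588951)] 0.25346297738207213 0.17048999565368186
pin [0.6299 0.1652 0.19  ] [0.6354 0.1625 0.19  ]
peg top [0.5099 0.0894 0.23  ] [0.5108 0.0916 0.23  ]
templ top T [array([ 0.5107, -0.3472,  0.14  ]), array([ 0.5178, -0.4058,  0.14  ])]
templ top S [array([ 0.5195, -0.4063,  0.14  ]), array([ 0.5145, -0.348 ,  0.14  ])]
foot S [array([ 0.5349, -0.4035,  0.    ]), array([ 0.5259, -0.3453,  0.    ])]
foot top S [array([ 0.5329, -0.4065,  0.02  ]), array([ 0.5254, -0.3461,  0.02  ])]
blank T [array([ 0.4766, -0.2138,  0.115 ]), array([ 0.4567, -0.2703,  0.115 ])] S [array([ 0.4585, -0.2692,  0.115 ]), array([ 0.4766, -0.2124,  0.115 ])]
glue [ 0.5906 -0.2253  0.15  ] [ 0.593  -0.2254  0.15  ]
```

```bash
cat >> h.py <<'E'
import json
np.set_printoptions(precision=4,suppress=True)
def yaw(o): R=o["tool_rot"]; return np.degrees(np.arctan2(R[1,0],R[0,0]))
def plan(target,psi,n,grip,o=None):
    """straight line from the present pose to target (TCP) with tool yaw psi (deg), n equal rows, in tool axes"""
    from plant import get_obs
    o=o or get_obs(); p=o["eef_pos"]; y0=yaw(o); d=(np.asarray(target)-p)/n; dy=(psi-y0+180)%360-180
    print("from",p,"yaw %.1f"%y0,"t %.2f"%o["t"],"w %.4f"%o["grip_width"],"turn %.1f"%-dy,"F",o["ft_force"],"j",o["joints"])
    rows=[]
    for i in range(n):
        a=np.radians(y0+dy*i/n); c,s=np.cos(a),np.sin(a)
        rows.append([[round(d[0]*c+d[1]*s,4),round(d[0]*s-d[1]*c,4),round(-d[2],4)],round(-dy/n,2),grip])
    if len({json.dumps(r) for r in rows})==1: print(n,"x",json.dumps(rows[0]))
    else:
        for k in range(0,n,10): print(json.dumps(rows[k:k+10]))
E
python3 -c "
from h import *
plan([.48,-.32,.34],-72,10,-1)"
```

```text
from [ 0.1941 -0.5939  0.2141] yaw -71.9 t 0.10 w 0.0949 turn 0.1 F [ 0.3099 -0.0616 -0.3825] j [-77.9568  28.1578  89.3486  -0.0004  62.5487  -6.0489]
10 x [[-0.0172, -0.0357, -0.0126], 0.01, -1]
```

Request:
{"method": "play_rows", "body": {
  "targets": [
    [[-0.017,-0.035,-0.012],0,-1],
    [[-0.017,-0.035,-0.012],0,-1],
    [[-0.017,-0.035,-0.012],0,-1],
    [[-0.017,-0.035,-0.012],0,-1],
    [[-0.017,-0.035,-0.012],0,-1],
    [[-0.017,-0.035,-0.012],0,-1],
    [[-0.017,-0.035,-0.012],0,-1],
    [[-0.017,-0.035,-0.012],0,-1],
    [[-0.017,-0.035,-0.012],0,-1],
    [[0,0,0],0,-1]
  ]
}}

```text
t: 0.93
eef_pos: [0.4517, -0.3432, 0.322]
tool_rot: [[0.304, -0.953, -0.002], [-0.953, -0.304, 0.009], [-0.009, -0.001, -1.0]]
ft_force: [-0.5, -0.5, 0.7]
grip_width: 0.0949
```

```bash
python3 -c "
from h import *
plan([.51,.09,.33],31,18,-1)"
```

```text
from [ 0.4517 -0.3432  0.322 ] yaw -72.3 t 0.93 w 0.0949 turn -103.3 F [-0.4846 -0.5459  0.6533] j [-44.0381  18.3138  88.4679   0.2981  73.6825  28.1794]
[[[-0.0219, -0.0104, -0.0004], -5.74, -1], [[-0.0208, -0.0125, -0.0004], -5.74, -1], [[-0.0194, -0.0146, -0.0004], -5.74, -1], [[-0.0179, -0.0164, -0.0004], -5.74, -1], [[-0.0161, -0.0181, -0.0004], -5.74, -1], [[-0.0143, -0.0197, -0.0004], -5.74, -1], [[-0.0122, -0.021, -0.0004], -5.74, -1], [[-0.0101, -0.0221, -0.0004], -5.74, -1], [[-0.0078, -0.023, -0.0004], -5.74, -1], [[-0.0055, -0.0237, -0.0004], -5.74, -1]]
[[[-0.0031, -0.0241, -0.0004], -5.74, -1], [[-0.0006, -0.0243, -0.0004], -5.74, -1], [[0.0018, -0.0242, -0.0004], -5.74, -1], [[0.0042, -0.0239, -0.0004], -5.74, -1], [[0.0066, -0.0234, -0.0004], -5.74, -1], [[0.0089, -0.0226, -0.0004], -5.74, -1], [[0.0111, -0.0216, -0.0004], -5.74, -1], [[0.0132, -0.0204, -0.0004], -5.74, -1]]
```

```bash
cat >> h.py <<'E'
def wrist(tag):
    from plant import get_obs,snapshot
    o=get_obs(); s=snapshot("wrist"); X=np.eye(4); X[:3,:3]=o["tool_rot"]; X[:3,3]=o["eef_pos"]
    W=np.linalg.inv(X@np.array(s["hand_eye"])); cv2.imwrite(f"pics/wrist{tag}.png",s["image"])
    np.savez(f"pics/wrist{tag}.npz",image=s["image"],K=s["K"],R=W[:3,:3],t=W[:3,3])
def snap(n,tag):
    from plant import snapshot
    s=snapshot(n); cv2.imwrite(f"pics/{n}{tag}.png",s["image"]); np.savez(f"pics/{n}{tag}.npz",**{k:np.array(v) for k,v in s.items()})
E
python3 -c "
from h import *
wrist('1')"
```

Request:
{"method": "play_rows", "body": {
  "targets": [
    [[-0.0219,-0.0104,0],-5.7,-1],
    [[-0.0208,-0.0125,0],-5.7,-1],
    [[-0.0194,-0.0146,0],-5.7,-1],
    [[-0.0179,-0.0164,0],-5.7,-1],
    [[-0.0161,-0.0181,0],-5.7,-1],
    [[-0.0143,-0.0197,0],-5.7,-1],
    [[-0.0122,-0.021,0],-5.7,-1],
    [[-0.0101,-0.0221,0],-5.7,-1],
    [[-0.0078,-0.023,0],-5.7,-1],
    [[-0.0055,-0.0237,0],-5.7,-1]
  ]
}}

```text
t: 1.82
eef_pos: [0.4746, -0.1029, 0.3163]
tool_rot: [[0.973, -0.232, -0.015], [-0.232, -0.973, 0.013], [-0.017, -0.009, -1.0]]
ft_force: [-1.2, -0.8, -0.9]
grip_width: 0.095
```

```bash
python3 -c "
from h import *
plan([.51,.09,.32],31,10,-1)"
```

```text
from [ 0.4746 -0.1029  0.3163] yaw -13.4 t 1.82 w 0.0950 turn -44.4 F [-1.1697 -0.7858 -0.8623] j [-20.2554  11.376   99.0557   0.4096  70.6088  -6.9886]
[[[-0.001, -0.0196, -0.0004], -4.44, -1], [[0.0005, -0.0196, -0.0004], -4.44, -1], [[0.002, -0.0195, -0.0004], -4.44, -1], [[0.0035, -0.0193, -0.0004], -4.44, -1], [[0.005, -0.019, -0.0004], -4.44, -1], [[0.0064, -0.0185, -0.0004], -4.44, -1], [[0.0079, -0.018, -0.0004], -4.44, -1], [[0.0092, -0.0173, -0.0004], -4.44, -1], [[0.0105, -0.0165, -0.0004], -4.44, -1], [[0.0118, -0.0157, -0.0004], -4.44, -1]]
```

View pics/wrist1.png

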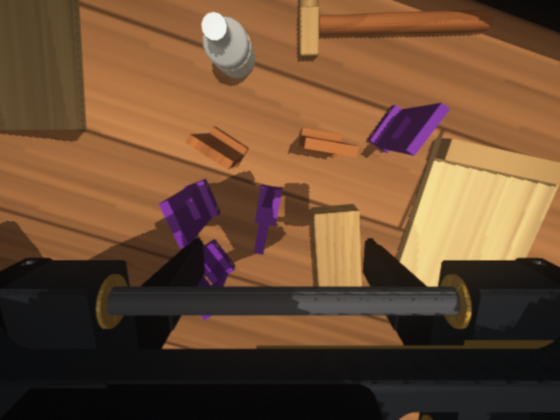

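The wrist view shows the windowed template at about (330,142), clear of its neighbours, with the plain one at (218,147) and the bottle at (215,27). I'll carry on to the peg.

Request:
{"method": "play_rows", "body": {
  "targets": [
    [[-0.001,-0.0196,0],-4.6,-1],
    [[0.0005,-0.0196,0],-4.6,-1],
    [[0.002,-0.0195,0],-4.6,-1],
    [[0.0035,-0.0193,0],-4.6,-1],
    [[0.005,-0.019,0],-4.6,-1],
    [[0.0064,-0.0185,0],-4.6,-1],
    [[0.0079,-0.018,0],-4.6,-1],
    [[0.0092,-0.0173,0],-4.6,-1],
    [[0.0105,-0.0165,0],-4.6,-1],
    [[0,0,0],0,-1]
  ]
}}

```text
t: 2.65
eef_pos: [0.4993, 0.0738, 0.3122]
tool_rot: [[0.865, 0.501, -0.025], [0.501, -0.865, 0.013], [-0.016, -0.024, -1.0]]
ft_force: [-0.6, 0.4, 0.9]
grip_width: 0.0951
```

```bash
python3 -c "
from h import *
plan([.5105,.0905,.3],31,10,-1)
wrist('2')"
```

```text
from [0.4993 0.0738 0.3122] yaw 30.1 t 2.65 w 0.0951 turn -0.9 F [-0.566   0.4413  0.8633] j [  0.5049  13.4497  96.9231   0.7722  71.0772 -29.816 ]
10 x [[0.0018, -0.0009, 0.0012], -0.09, -1]
```

View pics/wrist2.png

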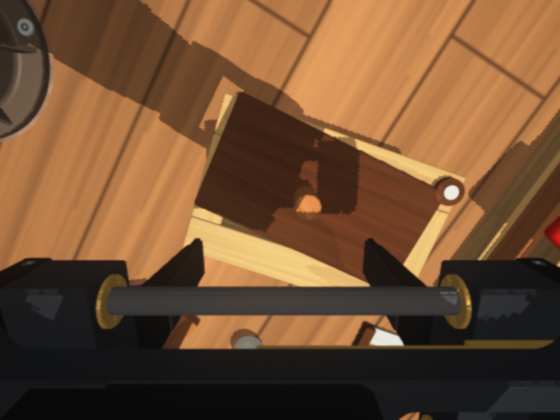

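```bash
python3 - <<'E'
s=open('h.py').read()
s=s.replace("""        a=np.radians(y0+dy*i/n); c,s=np.cos(a),np.sin(a)
        rows.append([[round(d[0]*c+d[1]*s,4),round(d[0]*s-d[1]*c,4),round(-d[2],4)],""","""        v=(o["tool_rot"]@cv2.Rodrigues(np.array([0,0,np.radians(-dy*i/n)]))[0]).T@d
        rows.append([[round(float(x),4) for x in v],""").replace('print("from"','print("tilt",o["tool_rot"][:,2]);print("from"')
open('h.py','w').write(s)
E
python3 -c "
from h import *
W=cam('wrist','2')
print(ray(W,(308,203),.23),ray(W,(451,192),.19))
for p in[(184,240),(466,180),(237,93)]: print(ray(W,p,.17))
plan([.5105,.0905,.196],31,8,-1)"
```

```text
[0.5084 0.0964 0.23  ] [0.6277 0.1684 0.19  ]
[ 0.4242 -0.0154  0.17  ]
[0.6442 0.1881 0.17  ]
[0.4037 0.1451 0.17  ]
tilt [-0.0257  0.012  -0.9996]
from [0.4991 0.0726 0.312 ] yaw 29.8 t 2.70 w 0.0950 turn -1.2 F [ 0.9165 -0.0087 -0.1581] j [  0.3949  13.4374  96.9595   0.7348  71.0743 -29.6824]
[[[0.0026, -0.0009, 0.0145], -0.14, -1], [[0.0026, -0.0009, 0.0145], -0.14, -1], [[0.0026, -0.0009, 0.0145], -0.14, -1], [[0.0026, -0.0009, 0.0145], -0.14, -1], [[0.0026, -0.0009, 0.0145], -0.14, -1], [[0.0026, -0.0009, 0.0145], -0.14, -1], [[0.0026, -0.0009, 0.0145], -0.14, -1], [[0.0026, -0.0008, 0.0145], -0.14, -1]]
```

Request:
{"method": "play_rows", "body": {
  "targets": [
    [[0.0038,-0.001,0.0145],0,-1],
    [[0.0038,-0.001,0.0145],0,-1],
    [[0.0038,-0.001,0.0145],0,-1],
    [[0.0038,-0.001,0.0145],0,-1],
    [[0.0038,-0.001,0.0145],0,-1],
    [[0.0038,-0.001,0.0145],0,-1],
    [[0.0038,-0.001,0.0145],0,-1],
    [[0,0,0],0,-1],
    [[0,0,0],0,-1],
    [[0,0,0],0,-1]
  ]
}}

```text
t: 3.53
eef_pos: [0.5158, 0.0798, 0.2042]
tool_rot: [[0.882, 0.471, -0.03], [0.472, -0.882, 0.009], [-0.022, -0.022, -1.0]]
ft_force: [0.5, 0.4, 0.3]
grip_width: 0.0953
```

```bash
python3 -c "
from h import *
plan([.5102,.0925,.197],31,3,-1)"
```

```text
tilt [-0.0297  0.0089 -0.9995]
from [0.5158 0.0798 0.2042] yaw 28.1 t 3.53 w 0.0953 turn -2.9 F [0.5439 0.3585 0.2867] j [  1.2489  21.0836 103.4152   0.6506  57.1958 -27.2371]
[[[0.0004, -0.0046, 0.0025], -0.95, -1], [[0.0005, -0.0046, 0.0025], -0.95, -1], [[0.0006, -0.0045, 0.0025], -0.95, -1]]
```

Request:
{"method": "play_rows", "body": {
  "targets": [
    [[0.0004,-0.0055,0.003],-1,-1],
    [[0.0004,-0.0055,0.003],-1,-1],
    [[0.0004,-0.0035,0.0025],-1,-1],
    [[0,0,0],0,1],
    [[0,0,0],0,1],
    [[0,0,0],0,1],
    [[0,0,0],0,1],
    [[0,0,0],0,1],
    [[0,0,0],0,1],
    [[0,0,0],0,1]
  ],
  "force": 15
}}

```text
t: 4.37
eef_pos: [0.5095, 0.0936, 0.1986]
tool_rot: [[0.854, 0.52, -0.025], [0.521, -0.854, 0.009], [-0.016, -0.02, -1.0]]
ft_force: [0.2, 0.1, 0.5]
grip_width: 0.054
```

```bash
python3 -c "
from h import *
plan([.5102,.0925,.197],31,3,-1)"
```

```text
tilt [-0.0246  0.0089 -0.9997]
from [0.5095 0.0936 0.1986] yaw 31.4 t 4.37 w 0.0540 turn 0.4 F [0.2064 0.0521 0.5373] j [  2.7972  21.0414 104.512    0.6989  55.8292 -28.971 ]
3 x [[0.0, 0.0005, 0.0005], 0.13, -1]
```

Request:
{"method": "play_rows", "body": {
  "targets": [
    [[0,0,0],0,1],
    [[0,0,0],0,1],
    [[0,0,0],0,1],
    [[0,0,0],0,1],
    [[0,0,0],0,1],
    [[0.0002,-0.0062,0],2.5,1],
    [[0.0005,-0.0125,0],5,1],
    [[0.0005,-0.0125,0],5,1],
    [[0.0005,-0.0125,0],5,1],
    [[0.0005,-0.0125,0],5,1]
  ]
}}

```text
t: 5.2
eef_pos: [0.4902, 0.146, 0.1986]
tool_rot: [[0.99, 0.138, -0.025], [0.138, -0.99, 0.009], [-0.023, -0.013, -1.0]]
ft_force: [3.3, 1.4, -3.6]
grip_width: 0.0238
```

```bash
cat > pin.py <<'E'
from h import *
from plant import get_obs
o=get_obs();p=o["eef_pos"]+o["tool_rot"][:,2]*-.019;v=p[:2]-[.632,.165]
print(o["eef_pos"],"r",np.hypot(*v),"ang",np.degrees(np.arctan2(v[1],v[0]))%360,"yaw",yaw(o),"F",o["ft_force"],"w",o["grip_width"],"tilt",o["tool_rot"][:,2],o["joints"][5])
E
python3 pin.py
```

```text
[0.4902 0.146  0.1986] r 0.1426581730825015 ang 187.70638764460358 yaw 7.947854126091248 F [ 3.2579  1.364  -3.6175] w 0.023839671376290002 tilt [-0.0248  0.0092 -0.9996] 0.3363320377252976
```

Request:
{"method": "play_rows", "body": {
  "targets": [
    [[0.0005,-0.0125,0],5,1],
    [[0.0005,-0.0125,0],5,1],
    [[0.0005,-0.0125,0],5,1],
    [[0.0005,-0.0125,0],5,1],
    [[0.0005,-0.0125,0],5,1],
    [[0.0005,-0.0125,0],5,1],
    [[0.0005,-0.0125,0],5,1],
    [[0.0005,-0.0125,0],5,1],
    [[0.0005,-0.0125,0],5,1],
    [[0,0,0],0,1]
  ]
}}

```text
t: 6.03
eef_pos: [0.5202, 0.2592, 0.1985]
tool_rot: [[0.773, -0.634, -0.02], [-0.634, -0.773, 0.009], [-0.021, 0.006, -1.0]]
ft_force: [1.4, -0.5, 3.3]
grip_width: 0.0239
```

```bash
python3 pin.py
```

```text
[0.5202 0.2592 0.1985] r 0.1458047934018531 ang 139.84185640651714 yaw -39.343989683268845 F [ 1.37   -0.4804  3.3482] w 0.023913204921264794 tilt [-0.0201  0.0092 -0.9998] 58.35951505901391
```

Request:
{"method": "play_rows", "body": {
  "targets": [
    [[0.0006,-0.0125,0],5,1],
    [[0.0006,-0.0125,0],5,1],
    [[0.0006,-0.0125,0],5,1],
    [[0.0003,-0.0075,0],3,1],
    [[0,0,0],0,1],
    [[0,0,0],0,1],
    [[0,0,0],0,-0.3],
    [[0,0,0],0,-0.3],
    [[0,0,0],0,-0.3],
    [[0,0,0],0,-0.3]
  ]
}}

```text
t: 6.87
eef_pos: [0.5512, 0.2869, 0.1982]
tool_rot: [[0.548, -0.836, -0.024], [-0.836, -0.549, 0.007], [-0.019, 0.016, -1.0]]
ft_force: [0.1, -0.1, -0.1]
grip_width: 0.0449
```

```bash
python3 pin.py
```

```text
[0.5512 0.2869 0.1982] r 0.14583470160151799 ang 123.4156094256447 yaw -56.736821452172684 F [ 0.051  -0.1472 -0.0933] w 0.04485250019228577 tilt [-0.0236  0.0074 -0.9997] 77.26477443672889
```

Request:
{"method": "play_rows", "body": {
  "targets": [
    [[0,0,-0.02],0,-0.3],
    [[0,0,-0.02],0,-1],
    [[0,0,-0.02],0,-1],
    [[0,0,-0.02],0,-1],
    [[0,0,-0.02],0,-1],
    [[0,0,-0.02],0,-1],
    [[0,0,-0.02],0,-1],
    [[0,0,-0.02],0,-1],
    [[0,0,-0.02],0,-1],
    [[0,0,0],0,-1]
  ]
}}

```text
t: 7.7
eef_pos: [0.5534, 0.2827, 0.3848]
tool_rot: [[0.553, -0.833, -0.03], [-0.833, -0.553, 0.004], [-0.02, 0.022, -1.0]]
ft_force: [0.3, 0.7, 0.7]
grip_width: 0.0953
```

```bash
python3 -c "
from h import *
W=cam('wrist','2');c=-W['R'].T@W['t'];print(c,ray(W,(280,150),.17),ray(W,(280,250),.17),W['K'])
plan([.50,.05,.38],10.5,18,-1)"
```

```text
[0.4659 0.136  0.4839] [0.4662 0.1193 0.17  ] [0.5193 0.0272 0.17  ] [[308.3588   0.     283.2766]
 [  0.     308.3588 211.5035]
 [  0.       0.       1.    ]]
tilt [-0.0298  0.0042 -0.9995]
from [0.5534 0.2827 0.3848] yaw -56.4 t 7.70 w 0.0953 turn -66.9 F [0.3383 0.6795 0.7005] j [20.6052 22.0267 73.737   0.8272 85.7497 76.9435]
[[[0.0091, 0.0096, 0.0003], -3.72, -1], [[0.0085, 0.0102, 0.0003], -3.72, -1], [[0.0078, 0.0107, 0.0003], -3.72, -1], [[0.0071, 0.0112, 0.0003], -3.72, -1], [[0.0064, 0.0116, 0.0003], -3.72, -1], [[0.0056, 0.012, 0.0003], -3.72, -1], [[0.0048, 0.0124, 0.0003], -3.72, -1], [[0.004, 0.0126, 0.0003], -3.72, -1], [[0.0032, 0.0129, 0.0003], -3.72, -1], [[0.0023, 0.0131, 0.0003], -3.72, -1]]
[[[0.0015, 0.0132, 0.0003], -3.72, -1], [[0.0006, 0.0132, 0.0003], -3.72, -1], [[-0.0003, 0.0133, 0.0003], -3.72, -1], [[-0.0011, 0.0132, 0.0003], -3.72, -1], [[-0.002, 0.0131, 0.0003], -3.72, -1], [[-0.0028, 0.013, 0.0003], -3.72, -1], [[-0.0036, 0.0127, 0.0003], -3.72, -1], [[-0.0045, 0.0125, 0.0003], -3.72, -1]]
```

```bash
python3 -c "
from h import *
plan([.54,-.01,.37],14,10,-1)"
```

```text
tilt [-0.0298  0.0042 -0.9995]
from [0.5534 0.2827 0.3848] yaw -56.4 t 7.70 w 0.0953 turn -70.4 F [0.3383 0.6795 0.7005] j [20.6052 22.0267 73.737   0.8272 85.7497 76.9435]
[[[0.0237, 0.0173, 0.0014], -7.04, -1], [[0.0214, 0.02, 0.0014], -7.04, -1], [[0.0187, 0.0225, 0.0014], -7.04, -1], [[0.0158, 0.0246, 0.0014], -7.04, -1], [[0.0127, 0.0264, 0.0014], -7.04, -1], [[0.0094, 0.0278, 0.0014], -7.04, -1], [[0.0059, 0.0287, 0.0014], -7.04, -1], [[0.0023, 0.0292, 0.0014], -7.04, -1], [[-0.0013, 0.0293, 0.0014], -7.04, -1], [[-0.0048, 0.0289, 0.0014], -7.04, -1]]
```

Request:
{"method": "play_rows", "body": {
  "targets": [
    [[0.0237,0.0173,0.001],-7.0,-1],
    [[0.0214,0.02,0.001],-7.0,-1],
    [[0.0187,0.0225,0.001],-7.0,-1],
    [[0.0158,0.0246,0.001],-7.0,-1],
    [[0.0127,0.0264,0.001],-7.0,-1],
    [[0.0094,0.0278,0.001],-7.0,-1],
    [[0.0059,0.0287,0.001],-7.0,-1],
    [[0.0023,0.0292,0.001],-7.0,-1],
    [[-0.0013,0.0293,0.001],-7.0,-1],
    [[0,0,0],0,-1]
  ]
}}

```text
t: 8.53
eef_pos: [0.5379, 0.0083, 0.3682]
tool_rot: [[0.988, 0.148, -0.036], [0.148, -0.989, 0.004], [-0.035, -0.009, -0.999]]
ft_force: [0.1, 0.1, -0.2]
grip_width: 0.0949
```

```bash
python3 -c "
from h import *
wrist('3'); snap('top','3')
plan([.516,-.377,.30],7,12,-1)
im=cv2.imread('pics/wrist3.png')
e=np.zeros((600,800,3),np.uint8);e[:420,:560]=im
t=cv2.imread('pics/top3.png')[90:250,90:240]
e[:256,560:]=cv2.resize(t,(240,256));cv2.imwrite('pics/m3.png',e)"
```

```text
tilt [-0.0353  0.0047 -0.9994]
from [0.5381 0.0112 0.3685] yaw 7.9 t 8.63 w 0.0951 turn 0.9 F [0.3443 0.5849 0.1912] j [ -5.8684  14.7667  86.6937   0.0611  80.5802 -13.7711]
[[[-0.0061, 0.0318, 0.0056], 0.08, -1], [[-0.006, 0.0319, 0.0056], 0.08, -1], [[-0.006, 0.0319, 0.0056], 0.08, -1], [[-0.0059, 0.0319, 0.0056], 0.08, -1], [[-0.0059, 0.0319, 0.0056], 0.08, -1], [[-0.0059, 0.0319, 0.0056], 0.08, -1], [[-0.0058, 0.0319, 0.0056], 0.08, -1], [[-0.0058, 0.0319, 0.0056], 0.08, -1], [[-0.0057, 0.0319, 0.0056], 0.08, -1], [[-0.0057, 0.0319, 0.0056], 0.08, -1]]
[[[-0.0057, 0.0319, 0.0056], 0.08, -1], [[-0.0056, 0.0319, 0.0056], 0.08, -1]]
```

View pics/m3.png

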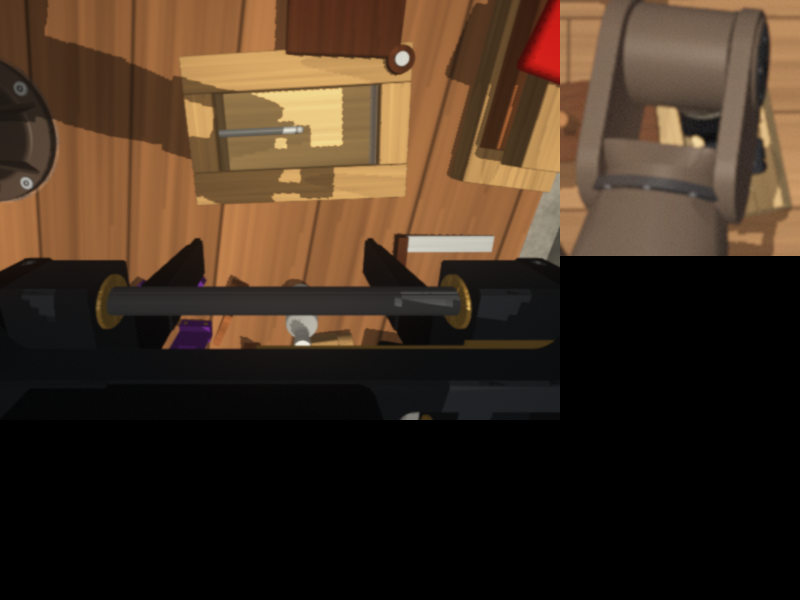

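```bash
python3 -c "
from h import *
W=cam('wrist','3')
c=np.array([ray(W,p,.17) for p in[(180,57),(411,43),(405,195),(198,205)]]);print(c,c.mean(0))
for i in range(4): d=c[i]-c[i-1];print(np.linalg.norm(d),np.degrees(np.arctan2(d[1],d[0])))
print('tip',ray(W,(302,129.5),.116),'mid of bar',ray(W,(282,131),.11),ray(W,(220,133.5),.11))
print('inner',[ray(W,p,.17) for p in[(213,94),(379,82),(379,164)]])
cv2.imwrite('pics/m4.png',cv2.resize(W['image'][30:220,170:430],(780,570),interpolation=cv2.INTER_CUBIC))
"
```

```text
[[ 0.3953  0.1396  0.17  ]
 [ 0.6414  0.1886  0.17  ]
 [ 0.676   0.0264  0.17  ]
 [ 0.4283 -0.0255  0.17  ]] [0.5353 0.0823 0.17  ]
0.1682905838095294 101.31605094005734
0.250922685531501 11.263014429076176
0.1657808453937878 -77.94126349870533
0.25308179362360195 -168.1651874486934
tip [0.5424 0.0835 0.116 ] mid of bar [0.5162 0.0776 0.11  ] [0.4334 0.0618 0.11  ]
inner [array([0.4351, 0.1066, 0.17  ]), array([0.6167, 0.1458, 0.17  ]), array([0.637, 0.058, 0.17 ])]
```

View pics/m4.png

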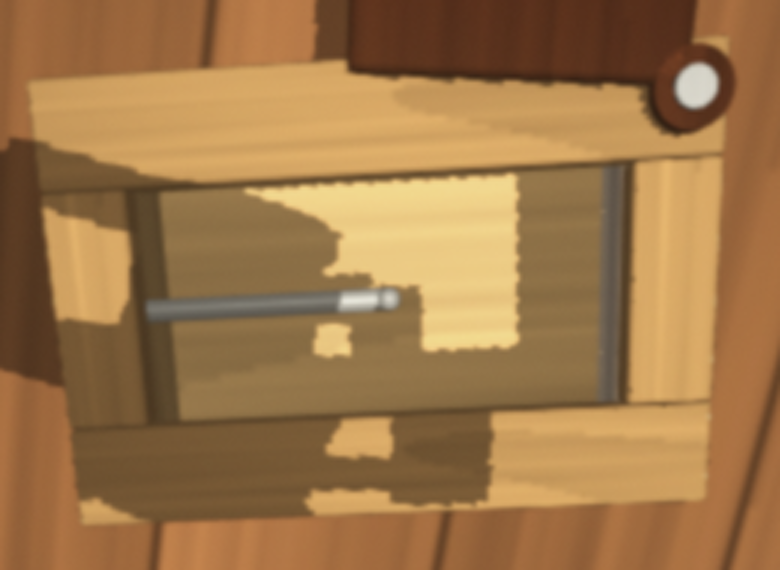

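The cover is open, the hook is clear and the frame corners agree with the static cameras: opening centre about (0.535, 0.080), yaw about 11°. On to the template.

Request:
{"method": "play_rows", "body": {
  "targets": [
    [[-0.006,0.034,0.006],0.1,-1],
    [[-0.006,0.034,0.006],0.1,-1],
    [[-0.006,0.034,0.006],0.1,-1],
    [[-0.006,0.034,0.006],0.1,-1],
    [[-0.006,0.034,0.006],0.1,-1],
    [[-0.006,0.034,0.006],0.1,-1],
    [[-0.006,0.034,0.006],0.1,-1],
    [[-0.006,0.034,0.006],0.1,-1],
    [[-0.006,0.034,0.006],0.1,-1],
    [[-0.006,0.034,0.006],0.1,-1]
  ]
}}

```text
t: 9.47
eef_pos: [0.5218, -0.331, 0.3033]
tool_rot: [[0.993, 0.116, -0.033], [0.117, -0.993, 0.008], [-0.032, -0.012, -0.999]]
ft_force: [-0.1, 0.3, -0.3]
grip_width: 0.0951
```

```bash
python3 -c "
from h import *
plan([.5155,-.377,.24],6.5,9,-1)"
```

```text
tilt [-0.0328  0.0078 -0.9994]
from [ 0.5218 -0.331   0.3033] yaw 6.7 t 9.47 w 0.0951 turn 0.2 F [-0.0833  0.3168 -0.2535] j [-38.1541  24.2297  82.0853  -0.8385  75.4412 -44.625 ]
9 x [[-0.0011, 0.0051, 0.007], 0.02, -1]
```

Request:
{"method": "play_rows", "body": {
  "targets": [
    [[-0.001,0.0055,0.0075],0,-1],
    [[-0.001,0.0055,0.0075],0,-1],
    [[-0.001,0.0055,0.0075],0,-1],
    [[-0.001,0.0055,0.0075],0,-1],
    [[-0.001,0.0055,0.0075],0,-1],
    [[-0.001,0.0055,0.0075],0,-1],
    [[-0.001,0.0055,0.0075],0,-1],
    [[-0.001,0.0055,0.0075],0,-1],
    [[0,0,0],0,-1],
    [[0,0,0],0,-1]
  ]
}}

```text
t: 10.3
eef_pos: [0.5184, -0.3763, 0.2341]
tool_rot: [[0.993, 0.112, -0.036], [0.113, -0.994, 0.01], [-0.034, -0.014, -0.999]]
ft_force: [0.1, 0.2, 0.6]
grip_width: 0.0952
```

```bash
python3 -c "
from h import *
plan([.5155,-.377,.104],6.5,9,-1)
snap('scene','5')"
```

```text
tilt [-0.0356  0.0104 -0.9993]
from [ 0.5184 -0.3763  0.2341] yaw 6.5 t 10.30 w 0.0952 turn -0.0 F [0.1411 0.2472 0.6427] j [-41.4953  29.2452  84.1754  -0.9689  68.505  -47.5777]
9 x [[0.0002, 0.0003, 0.0145], -0.0, -1]
```

Request:
{"method": "play_rows", "body": {
  "targets": [
    [[0.0002,0.0003,0.0145],0,-1],
    [[0.0002,0.0003,0.0145],0,-1],
    [[0.0002,0.0003,0.0145],0,-1],
    [[0.0002,0.0003,0.0145],0,-1],
    [[0.0002,0.0003,0.0145],0,-1],
    [[0.0002,0.0003,0.0145],0,-1],
    [[0.0002,0.0003,0.0145],0,-1],
    [[0.0002,0.0003,0.0145],0,-1],
    [[0,0,0],0,-1],
    [[0,0,0],0,-1]
  ]
}}

```text
t: 11.18
eef_pos: [0.5191, -0.3776, 0.12]
tool_rot: [[0.993, 0.113, -0.027], [0.113, -0.994, 0.003], [-0.026, -0.006, -1.0]]
ft_force: [0.3, 0.3, 0.6]
grip_width: 0.0951
```

```bash
python3 -c "
from h import *
plan([.5155,-.377,.104],6.5,3,-1)
snap('scene','6');wrist('6')
s=cv2.imread('pics/scene6.png');e=np.zeros((600,800,3),np.uint8)
e[:520,:520]=cv2.resize(s[190:320,150:280],(520,520),interpolation=cv2.INTER_CUBIC)
e[:210,520:]=cv2.resize(cv2.imread('pics/wrist6.png'),(280,210));cv2.imwrite('pics/m6.png',e)"
```

```text
tilt [-0.027   0.0034 -0.9996]
from [ 0.5191 -0.3776  0.12  ] yaw 6.5 t 11.18 w 0.0951 turn 0.0 F [0.2732 0.3023 0.5835] j [-41.5488  35.7027  91.2466  -1.0855  54.3422 -47.416 ]
3 x [[-0.001, -0.0003, 0.0053], 0.0, -1]
```

View pics/m6.png

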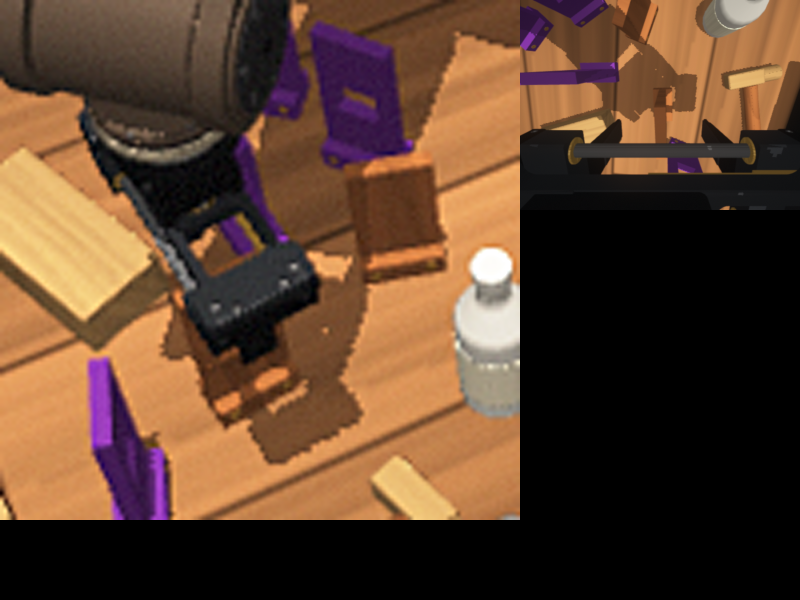

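The gripper straddles the wooden windowed template (crop about (245,350)), and the plate lies midway between the fingers in the wrist view. Final descent and close.

Request:
{"method": "play_rows", "body": {
  "targets": [
    [[-0.001,0,0.0055],0,-1],
    [[-0.001,0,0.0055],0,-1],
    [[-0.001,0,0.0055],0,-1],
    [[0,0,0],0,1],
    [[0,0,0],0,1],
    [[0,0,0],0,1],
    [[0,0,0],0,1],
    [[0,0,0],0,1],
    [[0,0,0],0,1],
    [[0,0,0],0,1]
  ],
  "force": 25
}}

```text
t: 12.12
eef_pos: [0.5164, -0.3788, 0.1059]
tool_rot: [[0.993, 0.113, -0.023], [0.113, -0.994, -0.001], [-0.023, -0.002, -1.0]]
ft_force: [1.0, -1.0, -0.9]
grip_width: 0.0538
```

Request:
{"method": "play_rows", "body": {
  "targets": [
    [[0,0,0],0,1],
    [[0,0,0],0,1],
    [[0,0,0],0,1],
    [[0,0,0],0,1],
    [[0,0,0],0,1],
    [[0,0,0],0,1],
    [[0,0,0],0,1],
    [[0,0,0],0,1],
    [[0,0,0],0,1],
    [[0,0,0],0,1]
  ]
}}

```text
t: 12.95
eef_pos: [0.5166, -0.3789, 0.1062]
tool_rot: [[0.993, 0.113, -0.022], [0.113, -0.994, -0.001], [-0.022, -0.002, -1.0]]
ft_force: [0.4, 0.4, 0.2]
grip_width: 0.0117
```

```bash
python3 -c "
from h import *
plan([.5155,-.377,.34],6.5,10,1)"
```

```text
tilt [-0.0222 -0.0009 -0.9998]
from [ 0.5166 -0.3789  0.1062] yaw 6.5 t 12.95 w 0.0117 turn 0.0 F [0.4294 0.3661 0.199 ] j [-41.7847  36.4292  92.3231  -1.1236  52.1645 -47.6024]
10 x [[-0.0006, -0.0002, -0.0234], 0.0, 1]
```

Request:
{"method": "play_rows", "body": {
  "targets": [
    [[0,0,-0.01],0,1],
    [[0,0,-0.02],0,1],
    [[0,0,-0.028],0,1],
    [[0,0,-0.028],0,1],
    [[0,0,-0.028],0,1],
    [[0,0,-0.028],0,1],
    [[0,0,-0.028],0,1],
    [[0,0,-0.028],0,1],
    [[0,0,-0.02],0,1],
    [[0,0,0],0,1]
  ]
}}

```text
t: 13.78
eef_pos: [0.5198, -0.377, 0.3373]
tool_rot: [[0.993, 0.113, -0.027], [0.114, -0.994, 0.004], [-0.027, -0.007, -1.0]]
ft_force: [0.7, -0.6, -1.1]
grip_width: 0.0119
```

```bash
python3 -c "
from h import *
c=np.array([.5348,.080]);a=np.radians(11.2);ex=np.array([np.cos(a),np.sin(a)])
t=c+.05*ex;print(t)
plan([t[0],t[1],.33],11.2,13,1)"
```

```text
[0.5838 0.0897]
tilt [-0.0272  0.0036 -0.9996]
from [ 0.5198 -0.377   0.3373] yaw 6.5 t 13.78 w 0.0119 turn -4.7 F [ 0.6604 -0.5827 -1.1183] j [-41.4726  25.165   75.5431  -0.887   80.5986 -47.8321]
[[[0.009, -0.0351, 0.0006], -0.36, 1], [[0.0092, -0.0351, 0.0006], -0.36, 1], [[0.0094, -0.035, 0.0006], -0.36, 1], [[0.0096, -0.0349, 0.0006], -0.36, 1], [[0.0099, -0.0349, 0.0006], -0.36, 1], [[0.0101, -0.0348, 0.0006], -0.36, 1], [[0.0103, -0.0347, 0.0006], -0.36, 1], [[0.0105, -0.0347, 0.0006], -0.36, 1], [[0.0107, -0.0346, 0.0006], -0.36, 1], [[0.011, -0.0345, 0.0006], -0.36, 1]]
[[[0.0112, -0.0345, 0.0006], -0.36, 1], [[0.0114, -0.0344, 0.0006], -0.36, 1], [[0.0116, -0.0343, 0.0006], -0.36, 1]]
```

Request:
{"method": "play_rows", "body": {
  "targets": [
    [[0.003,-0.012,0],0,1],
    [[0.007,-0.027,0],-0.4,1],
    [[0.007,-0.027,0],-0.4,1],
    [[0.007,-0.027,0],-0.4,1],
    [[0.007,-0.027,0],-0.4,1],
    [[0.007,-0.027,0],-0.4,1],
    [[0.007,-0.027,0],-0.4,1],
    [[0.007,-0.027,0],-0.4,1],
    [[0.007,-0.027,0],-0.4,1],
    [[0.007,-0.027,0],-0.4,1]
  ]
}}

```text
t: 14.62
eef_pos: [0.5435, -0.0998, 0.3232]
tool_rot: [[0.984, 0.171, -0.046], [0.172, -0.985, 0.013], [-0.043, -0.021, -0.999]]
ft_force: [1.1, -0.5, -2.5]
grip_width: 0.0118
```

```bash
python3 -c "
from h import *
plan([.584,.090,.33],11.2,8,1)"
```

```text
tilt [-0.0459  0.0134 -0.9989]
from [ 0.5435 -0.0998  0.3232] yaw 9.9 t 14.62 w 0.0118 turn -1.3 F [ 1.0666 -0.4738 -2.4601] j [-17.2304  17.9431  88.8863  -0.0446  75.9106 -27.0904]
[[[0.009, -0.0225, -0.0008], -0.16, 1], [[0.0091, -0.0225, -0.0008], -0.16, 1], [[0.0091, -0.0225, -0.0008], -0.16, 1], [[0.0092, -0.0224, -0.0008], -0.16, 1], [[0.0093, -0.0224, -0.0008], -0.16, 1], [[0.0093, -0.0224, -0.0008], -0.16, 1], [[0.0094, -0.0224, -0.0008], -0.16, 1], [[0.0095, -0.0223, -0.0008], -0.16, 1]]
```

Request:
{"method": "play_rows", "body": {
  "targets": [
    [[0.0092,-0.023,-0.003],0,1],
    [[0.0092,-0.023,-0.003],0,1],
    [[0.0092,-0.023,-0.003],0,1],
    [[0.0092,-0.023,-0.003],0,1],
    [[0.0092,-0.023,-0.003],0,1],
    [[0.0092,-0.023,-0.003],0,1],
    [[0.0092,-0.023,-0.003],0,1],
    [[0.007,-0.016,-0.003],0,1],
    [[0,0,0],0,1],
    [[0,0,0],0,1]
  ]
}}

```text
t: 15.45
eef_pos: [0.5741, 0.1094, 0.3316]
tool_rot: [[0.981, 0.178, -0.074], [0.18, -0.984, 0.017], [-0.069, -0.03, -0.997]]
ft_force: [1.1, 0.8, -1.9]
grip_width: 0.012
```

```bash
python3 -c "
from h import *
plan([.584,.090,.30],11.2,4,1)
wrist('7');snap('scene','7')
s=cv2.imread('pics/scene7.png');e=np.zeros((600,800,3),np.uint8)
e[:600,:400]=cv2.resize(s[110:290,300:420],(400,600),interpolation=cv2.INTER_CUBIC)
e[:300,400:]=cv2.resize(cv2.imread('pics/wrist7.png'),(400,300));cv2.imwrite('pics/m7.png',e)"
```

```text
tilt [-0.0737  0.0167 -0.9971]
from [0.5741 0.1094 0.3316] yaw 10.4 t 15.45 w 0.0120 turn -0.8 F [ 1.1153  0.8114 -1.8843] j [ 3.7366 21.1169 82.9041  1.2479 80.1347 -6.8547]
[[[0.0021, 0.0054, 0.0076], -0.2, 1], [[0.0021, 0.0054, 0.0076], -0.2, 1], [[0.0021, 0.0055, 0.0076], -0.2, 1], [[0.002, 0.0055, 0.0076], -0.2, 1]]
```

View pics/m7.png

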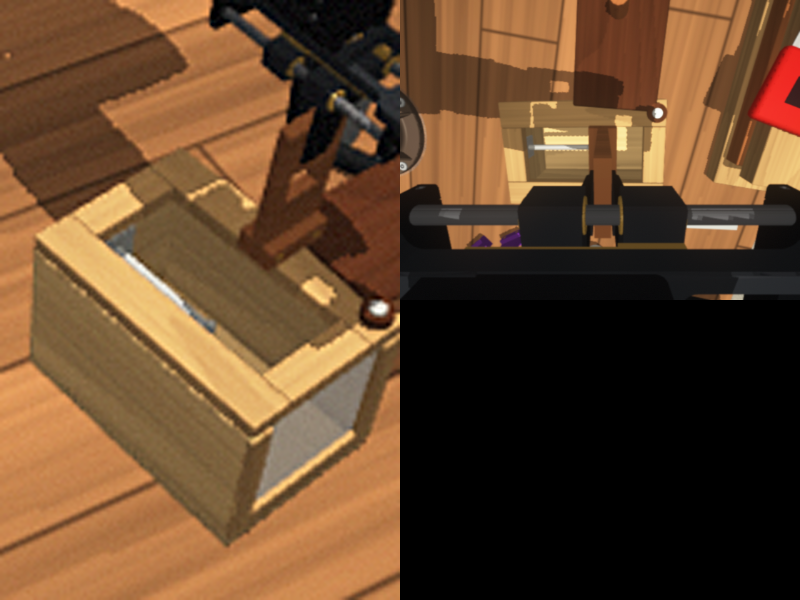

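Scene crop: the template is held above the opening, its foot at about (285,235), and hook and cover are clear. Wrist crop: foot top at about (600,135). It still needs about 20 mm of shift in -y, then the descent.

Request:
{"method": "play_rows", "body": {
  "targets": [
    [[0.002,0.004,0.003],-0.2,1],
    [[0.002,0.004,0.003],-0.2,1],
    [[0.002,0.004,0.003],-0.2,1],
    [[0.002,0.004,0.003],-0.2,1],
    [[0.002,0.004,0.003],0,1],
    [[0,0,0.002],0,1],
    [[0,0,0.002],0,1],
    [[0,0,0],0,1],
    [[0,0,0],0,1],
    [[0,0,0],0,1]
  ]
}}

```text
t: 16.38
eef_pos: [0.5869, 0.0842, 0.3079]
tool_rot: [[0.98, 0.186, -0.076], [0.188, -0.982, 0.017], [-0.071, -0.03, -0.997]]
ft_force: [-0.2, 1.2, -1.9]
grip_width: 0.0119
```

```bash
python3 -c "
from h import *
plan([.588,.090,.31],11.2,4,1)
snap('scene','8')
s=cv2.imread('pics/scene8.png')
cv2.imwrite('pics/m8.png',cv2.resize(s[110:250,300:430],(743,800) if 0 else (557,600),interpolation=cv2.INTER_CUBIC))"
```

```text
tilt [-0.0756  0.0166 -0.997 ]
from [0.5869 0.0842 0.3079] yaw 10.9 t 16.38 w 0.0119 turn -0.3 F [-0.1589  1.1974 -1.9136] j [ 1.3003 22.8136 83.7722  1.0732 77.7274 -9.7567]
4 x [[0.0005, -0.0014, -0.0005], -0.09, 1]
```

View pics/m8.png

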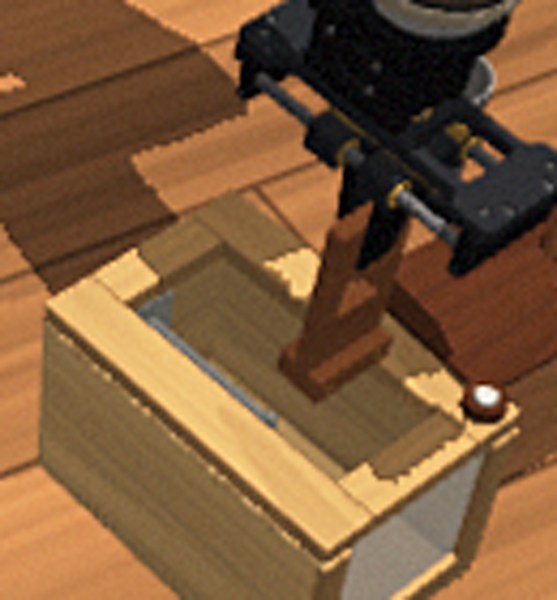

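```bash
python3 -c "
from h import *
S=cam('scene','8')
m=lambda x,y:((x+.5)*130/557-.5+300,(y+.5)*140/600-.5+110)
a=np.radians(11.2);ex=np.array([np.cos(a),np.sin(a)]);ey=np.array([-ex[1],ex[0]])
cs=np.array([ray(S,m(*p),.17)[:2] for p in[(345,487),(460,413),(222,243),(134,302)]]);c=cs.mean(0);print(cs,c)
q=np.array([ray(S,m(*p),.17)[:2] for p in[(325,556),(520,410),(47,302)]]);print('outer',q,(q[1]+q[2])/2)
print('hook tip',[(ray(S,m(277,420),.11)[:2]-c)@e for e in(ex,ey)], (ray(S,m(150,313),.11)[:2]-c)@ey)
for z in(.198,.204): print(z,[[round((ray(S,m(*p),z)[:2]-c)@e,4) for e in(ex,ey)] for p in[(318,403),(390,354),(282,364)]])
"
```

```text
[[0.6426 0.0585]
 [0.6273 0.1539]
 [0.4343 0.103 ]
 [0.4536 0.0238]] [0.5394 0.0848]
outer [[ 0.6793  0.0195]
 [ 0.6423  0.1879]
 [ 0.4275 -0.0262]] [0.5349 0.0808]
hook tip [np.float64(0.0021731464716468925), np.float64(-0.0002922890845446414)] -0.0010805277220682016
0.198 [[np.float64(0.0538), np.float64(-0.0314)], [np.float64(0.0534), np.float64(0.0309)], [np.float64(0.0179), np.float64(-0.0262)]]
0.204 [[np.float64(0.0568), np.float64(-0.0356)], [np.float64(0.0564), np.float64(0.0263)], [np.float64(0.0213), np.float64(-0.0305)]]
```

```bash
python3 -c "
from h import *
plan([.595,.087,.22],11.2,10,1)"
```

```text
tilt [-0.0754  0.0166 -0.997 ]
from [0.5869 0.0843 0.308 ] yaw 10.9 t 16.43 w 0.0117 turn -0.3 F [-0.4651  0.0184 -0.1678] j [ 1.3066 22.807  83.7658  1.072  77.7295 -9.7576]
10 x [[0.0015, 0.0002, 0.0087], -0.03, 1]
```

Request:
{"method": "play_rows", "body": {
  "targets": [
    [[0.002,0,0.004],0,1],
    [[0.002,0,0.004],0,1],
    [[0.0018,0,0.009],0,1],
    [[0.0018,0,0.009],0,1],
    [[0.0015,0,0.009],0,1],
    [[0.0015,0,0.009],0,1],
    [[0.0015,0,0.009],0,1],
    [[0.0015,0,0.009],0,1],
    [[0.0015,0,0.009],0,1],
    [[0,0,0],0,1]
  ]
}}

```text
t: 17.27
eef_pos: [0.5968, 0.0895, 0.2274]
tool_rot: [[0.979, 0.187, -0.077], [0.189, -0.982, 0.016], [-0.072, -0.031, -0.997]]
ft_force: [-0.2, 0.0, -1.8]
grip_width: 0.0118
```

```bash
python3 -c "
from h import *
plan([.595,.087,.14],11.2,10,1)"
```

```text
tilt [-0.0768  0.0165 -0.9969]
from [0.5968 0.0895 0.2274] yaw 10.9 t 17.27 w 0.0118 turn -0.3 F [-0.2053  0.0159 -1.8229] j [ 1.7661 27.3721 88.7072  1.1625 68.2966 -9.5611]
10 x [[0.0004, 0.0005, 0.0087], -0.03, 1]
```

Request:
{"method": "play_rows", "body": {
  "targets": [
    [[0.0004,0.0006,0.009],0,1],
    [[0.0004,0.0006,0.009],0,1],
    [[0.0004,0.0006,0.009],0,1],
    [[0.0004,0.0006,0.009],0,1],
    [[0.0004,0.0006,0.009],0,1],
    [[0.0004,0.0006,0.009],0,1],
    [[0.0004,0.0006,0.009],0,1],
    [[0.0004,0.0006,0.009],0,1],
    [[0,0,0.006],0,1],
    [[0,0,0],0,1]
  ]
}}

```text
t: 18.1
eef_pos: [0.5946, 0.0862, 0.1405]
tool_rot: [[0.979, 0.187, -0.077], [0.189, -0.982, 0.016], [-0.072, -0.031, -0.997]]
ft_force: [-0.4, -0.1, -1.8]
grip_width: 0.0119
```

```bash
python3 -c "
from h import *
plan([.595,.087,.138],11.2,2,1)
snap('scene','9');s=cv2.imread('pics/scene9.png')
e=np.zeros((600,800,3),np.uint8)
e[:,:557]=cv2.resize(s[110:250,300:430],(557,600),interpolation=cv2.INTER_CUBIC)
wrist('9');e[:182,557:]=cv2.resize(cv2.imread('pics/wrist9.png'),(243,182))
cv2.imwrite('pics/m9.png',e)"
```

```text
tilt [-0.0769  0.0165 -0.9969]
from [0.5946 0.0862 0.1405] yaw 10.9 t 18.10 w 0.0119 turn -0.3 F [-0.3713 -0.1024 -1.7562] j [  1.4654  32.3731  94.4366   1.2527  57.5799 -10.0903]
2 x [[0.0003, -0.0003, 0.0012], -0.15, 1]
```

View pics/m9.png

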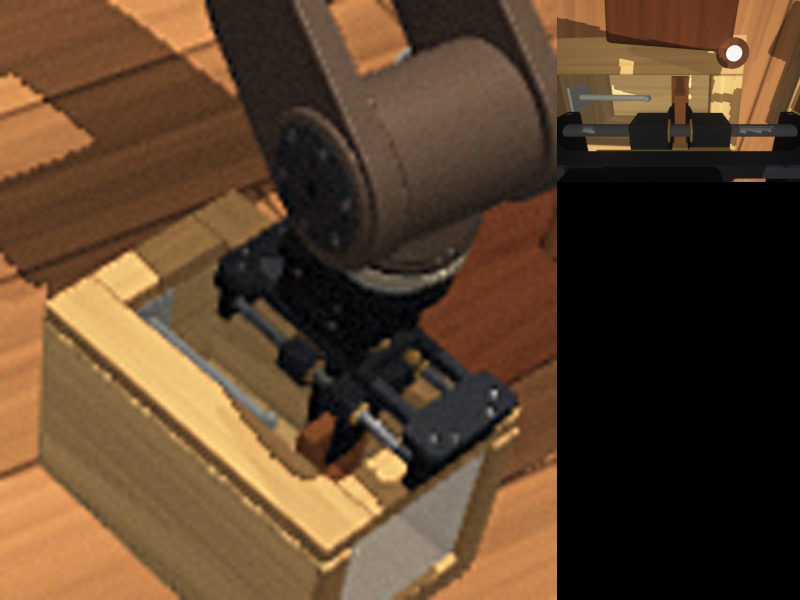

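```bash
python3 -c "
from h import *
a=np.radians(11.2);ex=np.array([np.cos(a),np.sin(a)]);ey=np.array([-ex[1],ex[0]])
t=np.array([.5946,.0862])-.078*ex+.002*ey;print(t)
plan([*t,.138],11.2,12,1)"
```

```text
[0.5177 0.073 ]
tilt [-0.0753  0.0165 -0.997 ]
from [0.5952 0.0862 0.1418] yaw 10.9 t 18.20 w 0.0118 turn -0.3 F [-0.0714  0.5707 -1.4214] j [  1.4687  32.2936  94.3503   1.2523  57.6568 -10.0874]
12 x [[-0.0065, -0.0001, 0.0008], -0.02, 1]
```

Request:
{"method": "play_rows", "body": {
  "targets": [
    [[0,0,0.003],0,1],
    [[-0.0065,0,0.0005],0,1],
    [[-0.0065,0,0.0005],0,1],
    [[-0.0065,0,0.0005],0,1],
    [[-0.0065,0,0.0005],0,1],
    [[-0.0065,0,0.0005],0,1],
    [[-0.0065,0,0.0005],0,1],
    [[-0.0065,0,0.0005],0,1],
    [[-0.0065,0,0.0005],0,1],
    [[0,0,0],0,1]
  ]
}}

```text
t: 19.03
eef_pos: [0.5382, 0.0755, 0.1406]
tool_rot: [[0.98, 0.187, -0.072], [0.189, -0.982, 0.017], [-0.067, -0.03, -0.997]]
ft_force: [0.4, -0.7, -1.3]
grip_width: 0.0119
```

```bash
python3 -c "
from h import *
plan([.5177,.073,.137],11.2,5,1)"
```

```text
tilt [-0.0716  0.0166 -0.9973]
from [0.5382 0.0755 0.1406] yaw 10.9 t 19.03 w 0.0119 turn -0.3 F [ 0.366  -0.6592 -1.2752] j [  0.5264  28.1335 102.9239   1.2383  53.0447 -11.1123]
[[[-0.0041, -0.0002, 0.001], -0.06, 1], [[-0.0041, -0.0003, 0.001], -0.06, 1], [[-0.0041, -0.0003, 0.001], -0.06, 1], [[-0.0041, -0.0003, 0.001], -0.06, 1], [[-0.0041, -0.0003, 0.001], -0.06, 1]]
```

Request:
{"method": "play_rows", "body": {
  "targets": [
    [[-0.0045,-0.0003,0.0008],0,1],
    [[-0.0045,-0.0003,0.0008],0,1],
    [[-0.0045,-0.0003,0.0008],0,1],
    [[-0.0045,-0.0003,0.0008],0,1],
    [[-0.0035,-0.0003,0.0008],0,1],
    [[0,0,0.002],0,1],
    [[0,0,0.002],0,1],
    [[0,0,0.002],0,1],
    [[0,0,0],0,1],
    [[0,0,0],0,1]
  ]
}}

```text
t: 19.87
eef_pos: [0.5143, 0.0728, 0.1311]
tool_rot: [[0.98, 0.187, -0.071], [0.189, -0.982, 0.017], [-0.066, -0.03, -0.997]]
ft_force: [-0.1, -0.3, -1.7]
grip_width: 0.0118
```

```bash
python3 -c "
from h import *
plan([.5177,.073,.126],11.2,5,1)
snap('scene','a');s=cv2.imread('pics/scenea.png')
e=np.zeros((600,800,3),np.uint8)
e[:,:557]=cv2.resize(s[110:250,300:430],(557,600),interpolation=cv2.INTER_CUBIC)
wrist('a');e[:182,557:]=cv2.imread('pics/wrista.png')[118:300,160:403]
cv2.imwrite('pics/ma.png',e)"
```

```text
tilt [-0.0707  0.0167 -0.9974]
from [0.5143 0.0728 0.1311] yaw 10.9 t 19.87 w 0.0118 turn -0.3 F [-0.1245 -0.3388 -1.6505] j [  0.2594  27.1775 106.8043   1.269   50.0771 -11.4408]
5 x [[0.0007, 0.0001, 0.001], -0.06, 1]
```

Request:
{"method": "play_rows", "body": {
  "targets": [
    [[0,0,0.001],0,1],
    [[0,0,0.001],0,1],
    [[0,0,0.001],0,1],
    [[0,0,0.001],0,1],
    [[0,0,0.001],0,1],
    [[0,0,0],0,1],
    [[0,0,0],0,1],
    [[0,0,0],0,1],
    [[0,0,0],0,1],
    [[0,0,0],0,1]
  ]
}}

```text
t: 20.8
eef_pos: [0.5143, 0.073, 0.1259]
tool_rot: [[0.98, 0.187, -0.07], [0.189, -0.982, 0.017], [-0.066, -0.03, -0.997]]
ft_force: [-0.0, -0.5, -1.4]
grip_width: 0.012
```

```bash
python3 -c "
from h import *
plan([.5177,.073,.126],11.2,5,1)"
```

```text
tilt [-0.07    0.0167 -0.9974]
from [0.5143 0.073  0.1259] yaw 10.9 t 20.80 w 0.0120 turn -0.3 F [-0.0149 -0.5217 -1.3887] j [  0.2731  27.5948 107.0994   1.2842  49.3241 -11.4528]
5 x [[0.0007, 0.0001, -0.0001], -0.06, 1]
```

Request:
{"method": "play_rows", "body": {
  "targets": [
    [[0,0,0.001],0,1],
    [[0,0,0],0,1],
    [[0,0,0.001],0,1],
    [[0,0,0],0,1],
    [[0,0,0],0,1],
    [[0,0,0],0,1],
    [[0,0,0],0,1],
    [[0,0,0],0,1],
    [[0,0,0],0,1],
    [[0,0,0],0,1]
  ]
}}

```text
t: 21.63
eef_pos: [0.5143, 0.073, 0.1256]
tool_rot: [[0.98, 0.188, -0.068], [0.189, -0.982, 0.017], [-0.064, -0.029, -0.998]]
ft_force: [-1.2, -0.9, 1.3]
grip_width: 0.0117
```

```bash
python3 -c "
from h import *
plan([.5177,.073,.126],11.2,5,1)"
```

```text
tilt [-0.0684  0.0166 -0.9975]
from [0.5143 0.073  0.1256] yaw 10.9 t 21.63 w 0.0117 turn -0.3 F [-1.1807 -0.8577  1.2756] j [  0.2759  27.5869 107.1668   1.2803  49.173  -11.4608]
5 x [[0.0007, 0.0001, -0.0001], -0.06, 1]
```

The wrist force turned upward (-1.4 to +1.3 N) at TCP z 0.1256, where the hook contact was predicted, so the template rests on the bar. Releasing with a partial opening.

Request:
{"method": "play_rows", "body": {
  "targets": [
    [[0,0,0],0,0.1],
    [[0,0,0],0,0.1],
    [[0,0,0],0,0.1],
    [[0,0,0],0,0.1],
    [[0,0,0],0,0.1],
    [[0,0,0],0,0.1],
    [[0,0,0],0,0.1],
    [[0,0,0],0,0.1],
    [[0,0,0],0,0.1],
    [[0,0,0],0,0.1]
  ]
}}

```text
t: 22.47
eef_pos: [0.5148, 0.073, 0.1254]
tool_rot: [[0.98, 0.187, -0.068], [0.189, -0.982, 0.017], [-0.063, -0.029, -0.998]]
ft_force: [-0.5, 0.6, 0.1]
grip_width: 0.0428
```

```bash
python3 -c "
from h import *
plan([.5143,.073,.2],10.9,10,0.1)"
```

```text
tilt [-0.0677  0.0167 -0.9976]
from [0.5148 0.073  0.1254] yaw 10.9 t 22.47 w 0.0428 turn 0.0 F [-0.4806  0.6068  0.1309] j [  0.2752  27.6192 107.1472   1.2866  49.1203 -11.4612]
10 x [[-0.0005, -0.0002, -0.0074], 0.0, 0.1]
```

Request:
{"method": "play_rows", "body": {
  "targets": [
    [[0,0,0],0,0.1],
    [[-0.0003,0,-0.004],0,0.1],
    [[-0.0003,0,-0.004],0,0.1],
    [[-0.0005,0,-0.008],0,0.1],
    [[-0.0005,0,-0.008],0,0.1],
    [[-0.0005,0,-0.008],0,0.1],
    [[-0.0005,0,-0.008],0,0.1],
    [[-0.0008,0,-0.012],0,0.1],
    [[-0.0008,0,-0.012],0,0.1],
    [[-0.0008,0,-0.012],0,0.1]
  ]
}}

```text
t: 23.3
eef_pos: [0.5144, 0.0706, 0.208]
tool_rot: [[0.98, 0.187, -0.069], [0.189, -0.982, 0.017], [-0.065, -0.029, -0.997]]
ft_force: [-0.7, -0.1, -0.9]
grip_width: 0.0429
```

Request:
{"method": "play_rows", "body": {
  "targets": [
    [[0,0,-0.02],0,0.1],
    [[0,0,-0.02],0,0.1],
    [[0,0,-0.02],0,0.1],
    [[0,0,-0.02],0,0.1],
    [[0,0,-0.02],0,0.1],
    [[0,0.02,0],0,0.1],
    [[0,0.02,0],0,0.1],
    [[0,0.02,0],0,0.1],
    [[0,0.02,0],0,0.1],
    [[0,0,0],0,0.1]
  ]
}}

```text
t: 24.13
eef_pos: [0.5358, -0.0118, 0.324]
tool_rot: [[0.98, 0.191, -0.056], [0.192, -0.981, 0.015], [-0.052, -0.026, -0.998]]
ft_force: [-0.3, 0.7, -0.3]
grip_width: 0.0427
```

```bash
python3 - <<'E'
from h import *
from plant import get_obs
o=get_obs();print(o["eef_pos"],o["ft_force"])
wrist('b1');wrist('b2');snap('scene','b');snap('top','b')
W=cam('wrist','b1');W2=cam('wrist','b2')
print("diff",np.abs(W['image'].astype(int)-W2['image']).max(axis=2)[:240].mean())
c=np.array([.5355,.0815]);a=np.radians(11.2);ex=np.array([np.cos(a),np.sin(a)]);ey=np.array([-ex[1],ex[0]])
def P(s,x,y,z): return proj(s,[*(c+x*ex+y*ey),z])
# predicted top-face corners of the hanging template at x=-.03
im=W['image'].copy()
for x,y in[(-.036,-.03),(-.024,-.03),(-.024,.03),(-.036,.03)]: print("pred top corner",P(W,x,y,.16))
# template-coloured pixels (saturated brown) within the opening's projection
q=np.array([P(W,x,y,.165) for x,y in[(-.09,-.04),(.09,-.04),(.09,.04),(-.09,.04)]]).astype(np.int32)
print("opening px",q.tolist())
hsv=cv2.cvtColor(im,cv2.COLOR_BGR2HSV);mk=np.zeros(im.shape[:2],np.uint8);cv2.fillPoly(mk,[q],255)
x0,y0=q.min(0);x1,y1=q.max(0)
step=max(1,(x1-x0)//28)
for yy in range(y0,y1,8): print(yy," ".join("%3d/%3d"%(hsv[yy,xx,0],hsv[yy,xx,1]) for xx in range(x0,x1,step*2)))
E
```

```text
[ 0.5358 -0.0118  0.324 ] [-0.3295  0.6822 -0.2846]
diff 3.2466517857142856
pred top corner [274.5426 143.883 ]
pred top corner [285.7833 143.8823]
pred top corner [285.818   83.5731]
pred top corner [274.0658  83.6895]
opening px [[223, 153], [395, 153], [402, 70], [220, 72]]
70  17/130  17/128  18/128  18/128  17/127  18/126  18/128  18/127  18/128  18/128  18/128  18/127  18/127  18/128  17/126  16/ 67
78  17/130  20/119  19/121  20/114  22/105  23/102  22/103  22/105  23/100  24/100  23/102  24/ 99  18/128  18/128  18/125  16/ 77
86  17/128  22/105  23/102  22/103  23/104  21/110  21/111  22/103  22/103  22/103  22/103  22/103  18/126  18/127  18/124  16/ 78
94  17/129  18/127  20/115  22/103  22/105  14/151  13/166  22/105  22/103  22/102  22/102  22/103  18/128  18/127  18/114  15/ 77
102  17/130  18/127  18/129  18/127  18/128  12/169  12/171  21/108  22/107  21/107  21/106  22/106  18/126  18/127  17/102  15/ 84
110  17/125  19/120  18/127  18/127  18/127  12/166  12/168  21/108  22/106  22/106  22/107  22/106  18/127  18/127  17/ 86  16/ 98
118  18/ 41  19/ 31  21/ 29  19/ 31  21/ 31  13/ 92  12/129  23/ 20  21/106  22/106  21/106  21/107  18/127  17/127  16/ 73  16/118
126  16/119  18/127  18/127  18/127  18/128  12/167  12/164  22/103  22/103  22/103  22/103  22/103  18/127  17/127  17/ 66  16/130
134  16/129  18/128  18/127  18/127  18/128  12/167  13/164  18/127  18/128  23/100  23/100  24/100  18/128  18/127  16/ 63  16/139
142  17/135  18/128  18/128  18/128  18/127  15/142  14/155  18/126  18/127  18/127  18/127  18/127  18/128  18/126  16/ 61  16/139
150  16/138  18/126  18/125  18/126  18/127  18/126  18/127  18/127  18/127  18/127  18/127  18/127  18/128  18/128  16/ 60  16/139
```

Request:
{"method": "play_rows", "body": {
  "targets": [
    [[0,0,-0.005],0,0.1],
    [[0,0,0],0,0.1],
    [[0,0,0],0,0.1],
    [[0,0,0],0,0.1],
    [[0,0,0],0,0.1],
    [[0,0,0],0,0.1],
    [[0,0,0],0,0.1],
    [[0,0,0],0,0.1],
    [[0,0,0],0,0.1],
    [[0,0,0],0,0.1]
  ]
}}

```text
t: 25.17
eef_pos: [0.5348, -0.0055, 0.3294]
tool_rot: [[0.979, 0.197, -0.057], [0.198, -0.98, 0.016], [-0.053, -0.027, -0.998]]
ft_force: [-0.2, 0.3, 0.2]
grip_width: 0.0428
```

```bash
python3 - <<'E'
from h import *
wrist('c');snap('scene','c');snap('top','c')
c=np.array([.5355,.0815]);a=np.radians(11.2);ex=np.array([np.cos(a),np.sin(a)]);ey=np.array([-ex[1],ex[0]])
for t in('b1','c'):
    W=cam('wrist',t);h=cv2.cvtColor(W['image'],cv2.COLOR_BGR2HSV);m=((h[...,0]<=14)&(h[...,1]>135)).astype(np.uint8);m[:80]=0;m[155:]=0;m[:,:225]=0;m[:,395:]=0
    n,l,s,ce=cv2.connectedComponentsWithStats(m);i=1+s[1:,4].argmax();p=ce[i];q=ray(W,p,.15)[:2]-c
    print(t,s[i],p,"cabinet xy",q@ex,q@ey,"rect",cv2.minAreaRect(np.argwhere(l==i)[:,::-1].astype(np.float32)))
    # cover: dark brown edge pixels: where would pin/peg be
    pin=np.array([.632,.165]);
    print("peg px",proj(W,[.553,.287,.23]),"bgr there",[W['image'][int(y),int(x)].tolist() for x,y in [proj(W,[.553,.287,.23])] if 0<=x<560 and 0<=y<420])
S=cam('scene','c')['image'].astype(int);B=cam('scene','b')['image'];print("scene diff b->c cabinet area",np.abs(S-B)[145:275,300:430].mean())
S0=cam('scene')['image'].astype(int)
for n,X in(("blank",[.4665,-.242,.0575]),("glue",[.592,-.2254,.075])):
    u,v=proj(cam('scene'),X).astype(int);print(n,"diff vs start",np.abs(S-S0)[v-18:v+18,u-12:u+12].mean())
u,v=proj(cam('scene','c'),[.553,.287,.23]).astype(int);print("peg in scene",u,v,S[v-1:v+2,u].tolist())
E
```

```text
b1 [ 278   88   24   59 1068] [288.6526 117.0599] cabinet xy -0.02136776155048388 -0.002102059242894116 rect ((289.5, 117.0), (58.0, 23.0), 90.0)
peg px [ 405.0668 -210.0956] bgr there []
c [ 279   95   23   58 1050] [289.1619 123.6886] cabinet xy -0.02134115869985389 -0.0021118279324152875 rect ((289.9999694824219, 123.49998474121094), (56.99999237060547, 21.999996185302734), 90.0)
peg px [ 403.5118 -187.5214] bgr there []
scene diff b->c cabinet area 5.105364891518738
blank diff vs start 3.0690586419753085
glue diff vs start 3.0621141975308643
peg in scene 434 155 [[64, 117, 203], [73, 136, 226], [70, 132, 217]]
```

```bash
python3 -c "
from plant import *
print(sign_off())"
```

```text
the job is handed in; nothing more can be done
None
```

I swung the cover aside, hung the windowed template on the hook by its window, and handed the job in at about 25 s. `sign_off` gives no verdict, so the results below are my own checks.

- **Cover:** I turned it by its peg to about 1.65 rad, worked out from the gripper's arc. It looked clearly open in the wrist and scene views taken before the template went in. My last check of the peg's colour in the scene image was weak, because the bench is a similar colour.
- **Hanging:** As I lowered the template, the vertical wrist force went from -1.4 N to +1.3 N at the height predicted for the hook. I then opened the gripper only part-way and raised it clear.
- **Position:** In the wrist view the bar shows on both sides of the plate. The template sits about 21 mm to the wall side of the opening's centre (9 mm to the tip side of the seat) and about 2 mm sideways. Two readings about 1 s apart agreed to within 0.1 mm.
- **Untouched items:** The plain template and glue bottle look unchanged from the first picture. No unexpected forces showed up near the frame.
- **Disagreements:** The cameras differed by 4–6 mm on where the opening's centre is, so I used a middle value. The tool also drifted up to about 4° off vertical during the moves, which stayed within the clearances.
- **Not viewed:** The picture limit was reached before the final lowering, so the last checks were by numbers only.

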